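# Refit the service cover of the bench air filter

## Task

The filter in the bench air-filter unit has been changed: put the service cover back on. Set its two keyholes over the two headed screws and slide the cover fully home under their heads, then turn the black T-knob until its catch lines up with the slot, push it in and lock it with a quarter turn clockwise. Leave the jar, crate, parcel and old filter where they are.

Things in the scene. Friction and masses are not known exactly. Their poses are not given: they have to be found in the camera images.
- unit: Bench air-filter unit: grey sheet-steel case, 300 (its x) x 200 (y) x 160 mm high, fixed to the bench. Origin: centre of the underside, z up; flat top at z = 160 mm. In the top: filter opening at unit x -36 to +40, y -46 to +46 mm; the fastener's slot at its -x end (the end with the switch, nearer the robot); two headed screws at its +x end.
- slot (a point): Centre of the fastener's slot, level with the unit's top, at unit x -70, y 0. 12 mm wide (x), 34 mm long (along the unit's y), through the 4 mm thick top; its axes are the unit's. Stops beneath it let the catch turn only clockwise seen from above, by 90 degrees (give: 15); do not force it past them.
- screw_a (a point): Foot of one headed screw, on the unit's top at unit x +62, y +42 mm. Shank 7 mm diameter; head 17 mm diameter, from 6 to 11 mm above the top.
- screw_b (a point): Foot of the other, equal screw, at unit x +62, y -42 mm.
- cover: Loose service cover, about 0.44 kg: grey aluminium plate 200 (its x) x 130 (y) x 4 mm, flat on the bench at the start, right way up. Origin: centre of the underside, z up. Keyholes at its +x end, bow handle near the middle, fastener at its -x end. Fully home on the unit its origin is over the unit's centre on the top (160 mm up), its axes along the unit's.
- keyhole_a (a point): Keyhole at cover y +42 mm (on the underside): centre of the round entry hole, 25 mm across, at cover x +82. From there a narrow slot, 11 mm wide, runs towards the cover's -x; with the shank against its end the screw's centre is at cover x +62. So: heads up through the entry holes, cover flat on the top, then slide 20 mm towards the unit's +x to the stop.
- keyhole_b (a point): The equal keyhole at cover y -42 mm.
- cover_handle (a point): Middle of the bar of the cover's bow handle, at cover x +9, y 0, z +38 mm. The bar runs along the cover's x: 56 mm long, 10 mm wide (y), 12 mm tall (z 32 to 44), with a leg 10 mm square under each end. The centre of mass is within 20 mm of it in x.
- knob_grip (a point): Black T-knob of the captive fastener, at cover x -70, y 0: point on its turning axis, 6 mm below the top of its wing, 43 mm above the cover's underside when sprung up. Wing 60 mm long (the knob's y), 14 thick (x), 26 tall. Under it on the cover a steel boss 34 mm across, top 8 mm above the underside. Turns either way, stays where left (0.025 N m friction); at the start at an odd angle.
- catch (a point): Catch on the knob's stem, same axes as the knob: flat bar 26 (y, exactly along the wing) x 6 x 5 mm, inside the plate while the knob is up. With the wing along the slot (within 10 degrees) the knob pushes down and the catch passes through; otherwise it lands on the unit's top. Turned 90 degrees clockwise while pressed, wing along the unit's x, it holds under the top.
- fastener (a joint): How far the knob is pushed in (m): 0 sprung up, 0.014 fully in; the spring resists with 3 N at the top and 6.5 N fully in. Locked and let go it rises 4 mm and rests at about 0.010.
- jar: Bystander: closed glass jar 68 mm across, 95 mm tall. Origin: centre of the underside.
- crate: Bystander: slatted wooden crate 150 x 220 x 100 mm. Origin: centre of the underside.
- parcel: Bystander: cardboard parcel 120 x 180 x 70 mm. Origin: centre of the underside.
- old_filter: Bystander: the used filter, a flat pleated cassette 76 x 92 x 22 mm. Origin: centre of the underside.
- wing_end (a point): One end of the knob's wing, 30 mm along the knob's y from knob_grip.

How it is judged:
On the way, in this order (a step that is already met when the one before it is completed fails the run):
1. cover flat on the unit, slid home under both screw heads (z of cover in the frame of unit between 0.157 and 0.1625 m and x of screw_a in the frame of cover between 0.057 and 0.067 m and x of screw_b in the frame of cover between 0.057 and 0.067 m), for 0.2 s.
2. the lined-up knob is pushed in through the slot (value of joint fastener above 0.0085 m and horizontal distance between knob_grip and slot below 0.008 m), for 0.1 s.
At the end, for the whole second after the job is handed in: The cover lies flat on the unit's top (within 2.5 mm of it), both screws within 5 mm of the ends of its narrow slots; the fastener stays in by itself (more than 7.5 mm) over the slot, its wing within 20 degrees of the unit's x axis (a quarter turn from the slot); the cover at rest (all of step 1 and value of joint fastener above 0.0075 m and horizontal distance between knob_grip and slot below 0.008 m and angle between the y axis of knob_grip and the x axis of unit, either way round below 0.35 rad and linear speed of cover below 0.01 m/s); the robot touches nothing.
It fails at once if the jar was moved more than 25 mm (distance of jar from where it was at the start of the episode above 0.025 m).
It fails at once if the crate was moved more than 25 mm (distance of crate from where it was at the start of the episode above 0.025 m).
It fails at once if the parcel was moved more than 25 mm (distance of parcel from where it was at the start of the episode above 0.025 m).
It fails at once if the old filter was moved more than 25 mm (distance of old_filter from where it was at the start of the episode above 0.025 m).
It fails at once if the pushed-in knob was forced past its stops (over 24 degrees anticlockwise, or 20 degrees beyond the quarter turn) (value of joint fastener above 0.0085 m and horizontal distance between knob_grip and slot below 0.008 m and ((x of wing_end in the frame of slot below -0.0122 m and y of wing_end in the frame of slot above 0.0102 m) or (x of wing_end in the frame of slot above 0.0122 m and y of wing_end in the frame of slot below -0.0102 m))).
It also fails if it takes over 61 s, if anything falls off the work surface, if the arm or the gripper's body presses on something with over 40 N, if the wrist force passes 120 N, or if a joint passes its speed limit or range.

## Robot

A 7-joint arm with a two-finger parallel gripper is mounted at the origin on the work surface. World frame = base frame: x ahead of the robot, y to its left, z up, the work surface at z = 0. Lengths are in m, angles in rad, forces in N, time in s.
With the tool pointing down it reaches from about 0.4 to 0.85 m from the base axis. Payload 4.5 kg.
Tool frame: the origin (TCP) lies midway between the tips of the shut fingers; the grasp point (between the pads) lies 19 mm behind it; z points along the fingers, y is the line along which they close (so a half turn about z gives the same grasp; the last joint's range is limited). The gripper opens to 88 mm and grips with 3 to 60 N. Pads are 18 mm wide; open, the fingers measure 123 mm over their backs; the gripper's body (75 mm by 187 mm) begins 45 mm behind the grasp point.
Start: joints at [1.381, 0.689, -0.195, 1.565, 0.157, 0.902, -0.215], TCP at [0.139, -0.609, 0.239] pointing down, gripper open.
Joint ranges: [-3.01, 3.01], [-0.46, 2.08], [-1.47, 1.51], [0.13, 2.56], [-1, 4.14], [0.04, 2.09], [-2.66, 2.66]. Speed limits (rad/s): [2.57, 2.57, 3.14, 3.14, 3.14, 3.14, 3.14].

## Interface

Orientations are given as a unit quaternion [x, y, z, w].
In Python, from plant import r gives the robot as it stands.
- The arm moves only by the tool carry_out, never from a script. Its argument "plan" is a list of rows, each an object with "rot": the turn, a rotation vector about the tool's x, y, z in rad, a list of three; "xyz": the shift along the tool's x, y, z in m, a list of three; "grip": the closure in counts, from 0 (fully open) to 255 (shut). In form: [{"rot": [wx, wy, wz], "xyz": [dx, dy, dz], "grip": grip}, ...]. A call has 1 to 8 rows; each row is the pose to reach, as a shift and turn from the pose commanded when the call began, along the tool's axes at that moment; what a row does not reach only later rows make up. A row lasts 1/12 s, in which the tool goes at most 41.7 mm and 7.16 degrees, less where a joint would pass 70% of its speed; a pose out of reach is approached as far as the arm can. A call with a gripper value outside its range is refused whole. The fingers move at their own pace and stop on an object; "squeeze" is the grip in N (left out, the last holds). Time passes only in rows, so rows that repeat a pose let the fingers close. It gives the time, the measured TCP pose, the force, the opening and the grip force at its end, in the units of the state.
- r.get_state(): the state, without advancing time (a new reading comes with each control period).
- r.snapshot(name): name is "scene" or "side" or "wrist"; returns the picture (400x640x3 uint8, red, green, blue); there is no depth.
- r.camera_params(name): a dict with "fx", "fy", "cx", "cy" (pixels), "position" and "attitude" of the camera in the world; the wrist camera has in their place "hand_eye" (4x4, takes a point from camera to tool coordinates, whose origin is the TCP and whose axes are the flange's). Camera axes: x right, y down, z forward; pixel columns grow to the right and rows downward; lengths in m; the calibration is good to about 2 mm. A picture is of the moment at which its call begins: read the wrist's pose just before it. camera_params takes no time and is no camera call.
- r.finish_job(): hands the job in; it is judged then, once.
The state is a dict: "clock": time; "q": joint angles; "qd": joint speeds; "joint_torque": joint torques, N m; "tool_pos": TCP position; "eef_rot": TCP orientation; "contact_force": force on the tool from outside, world axes, zero at the start; "moment": the same for the moment, N m; "opening": opening from 0.0 (shut) to 1.0 (fully open); "finger_force": force on a finger pad.
Only numpy, scipy, OpenCV 4.12 (cv2) and the standard library are available. Lean on these libraries where they do the work, as an engineer would, in place of code of your own. Each camera call takes 0.05 s, during which the arm holds its last target. There are 200 camera calls.

## Working session

There is one attempt and no reset: what is moved stays moved. The work goes in short steps, Python scripts to look and compute and a tool call to move; the robot and the scene stay as the last step left them, time stands still between calls to the robot, and variables do not carry over. Pictures are saved under pics/ and viewed, at most 10 in all, crops included, and the job is handed in when it is done.

Besides the shell and the picture viewer there is one more tool, called after "Call:" in YAML: its name, and indented under it one key for each argument. carry_out: Moves the arm, as the interface text tells. Its arguments: {"type":"object","properties":{"plan":{"type":"array"},"squeeze":{"type":"number"}},"required":["plan"]}

```bash
ls; mkdir -p pics; python3 - <<'E'
from plant import r
import cv2,numpy as np
for n in ("scene","side"):
    cv2.imwrite(f"pics/{n}0.png",cv2.cvtColor(r.snapshot(n),cv2.COLOR_RGB2BGR)); print(n,r.camera_params(n))
print(r.camera_params("wrist")); print(r.get_state())
E
```

```text
pics
scene {'fx': 386.06396664909806, 'fy': 386.06396664909806, 'cx': 318.84761057149694, 'cy': 195.53446910542763, 'position': array([ 1.33572093, -0.5414914 ,  1.1728243 ]), 'attitude': array([ 0.8333966 ,  0.42414037, -0.15991563, -0.31619939])}
side {'fx': 377.3078946408555, 'fy': 377.3078946408555, 'cx': 324.30140883814624, 'cy': 200.5665701021744, 'position': array([1.3664167 , 0.02930754, 1.17221299]), 'attitude': array([ 0.65257116,  0.69184261, -0.21989406, -0.21714347])}
{'fx': 289.2791002592248, 'fy': 289.2791002592248, 'cx': 320.34334894159633, 'cy': 196.53746150034303, 'hand_eye': array([[-3.49600507e-04, -9.47919983e-01, -3.18508373e-01,
         8.21680000e-02],
       [ 9.99999915e-01, -2.62000140e-04, -3.17873306e-04,
         1.47338572e-03],
       [ 2.17869221e-04, -3.18508457e-01,  9.47919994e-01,
        -1.46508217e-01],
       [ 0.00000000e+00,  0.00000000e+00,  0.00000000e+00,
         1.00000000e+00]])}
{'clock': 0.1, 'q': array([ 1.3807623 ,  0.68990125, -0.19450408,  1.56621777,  0.1573421 ,
        0.90251867, -0.21509742]), 'qd': array([-0.00100136, -0.00211666, -0.00139914, -0.00198644,  0.00096586,
        0.00107379, -0.0015412 ]), 'joint_torque': array([-2.49478180e-03, -5.28501856e+01, -1.27115875e+00, -1.53837097e+01,
       -5.25142509e-02,  2.00702882e-03,  4.05289882e-05]), 'tool_pos': array([ 0.13854409, -0.6088752 ,  0.23799507]), 'eef_rot': array([ 9.93738464e-01,  1.11728164e-01, -1.73695680e-04, -8.07135442e-04]), 'contact_force': array([-0.75828472,  0.12047546,  0.95485214]), 'moment': array([-0.05509806,  0.05580545, -0.01189169]), 'finger_force': 0.0, 'opening': 1.0006624805954907}
```

View pics/scene0.png

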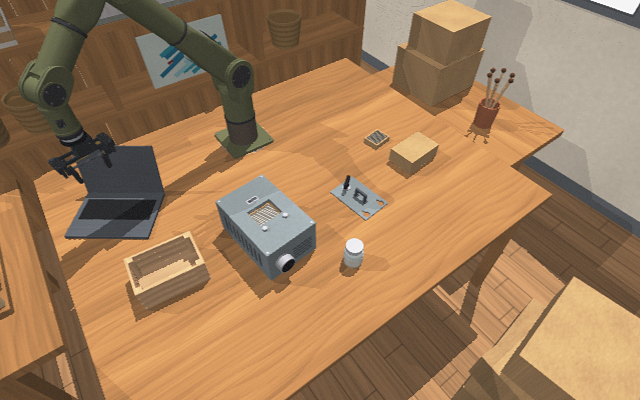

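View pics/side0.png

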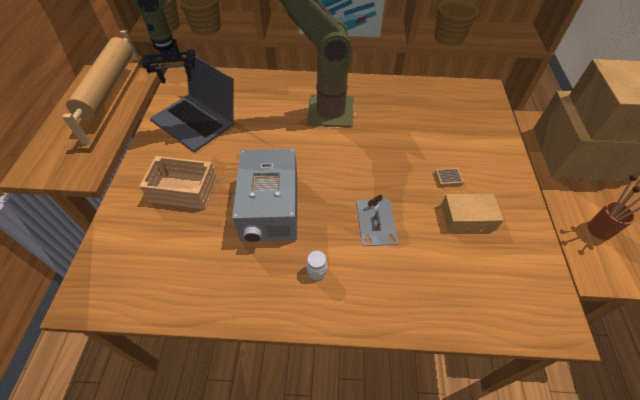

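The scene view shows the unit around (265,220) and the cover around (362,197). In the side view the unit's screws are at about (252,195) and (278,195), the slot at (267,166), and the cover's corners at (358,200), (392,199), (397,243) and (361,245). I'll cast rays for rough positions.

```bash
cat > h.py <<'E'
import numpy as np,cv2
from scipy.spatial.transform import Rotation as R
from plant import r
def cam(name,st=None):
    p=r.camera_params(name); K=(p['fx'],p['fy'],p['cx'],p['cy'])
    if name!='wrist': return K,R.from_quat(p['attitude']).as_matrix(),np.array(p['position'])
    T=np.array(p['hand_eye']); Q=R.from_quat(st['eef_rot']).as_matrix()
    return K,Q@T[:3,:3],np.array(st['tool_pos'])+Q@T[:3,3]
def ray(c,uv,z):
    K,A,o=c; uv=np.atleast_2d(np.array(uv,float))
    d=np.c_[(uv[:,0]-K[2])/K[0],(uv[:,1]-K[3])/K[1],np.ones(len(uv))]@A.T
    return o+d*((z-o[2])/d[:,2])[:,None]
def proj(c,P):
    K,A,o=c; q=(np.atleast_2d(P)-o)@A
    return np.c_[K[0]*q[:,0]/q[:,2]+K[2],K[1]*q[:,1]/q[:,2]+K[3]]
def snap(n,f):
    st=r.get_state(); im=cv2.cvtColor(r.snapshot(n),cv2.COLOR_RGB2BGR); cv2.imwrite('pics/'+f,im); return im,cam(n,st),st
E
python3 - <<'E'
from h import *
np.set_printoptions(precision=3,suppress=True)
c=cam('side')
print(ray(c,[(358,200),(392,199),(397,243),(361,245)],0.004))
print('screws,slot',ray(c,[(252,195),(278,195),(267,166)],[.168,.168,.16]))
print('jar',ray(c,[(317,272)],0.01))
s=cam('scene')
print('scr',ray(s,[(264.5,228),(285,214.5)],.170))
print('slot',ray(s,[(251,201)],.16))
print('cov',ray(s,[(330,191),(346,177),(391,207),(371,219)],.004))
st=r.get_state();print(R.from_quat(st['eef_rot']).as_matrix())
E
```

```text
[[0.507 0.128 0.004]
 [0.494 0.259 0.004]
 [0.688 0.267 0.004]
 [0.703 0.139 0.004]]
screws,slot [[ 0.63  -0.237  0.168]
 [ 0.624 -0.151  0.168]
 [ 0.493 -0.208  0.16 ]]
jar [[ 0.819 -0.009  0.01 ]]
scr [[ 0.63  -0.242  0.17 ]
 [ 0.622 -0.158  0.17 ]]
slot [[ 0.495 -0.217  0.16 ]]
cov [[0.508 0.121 0.004]
 [0.484 0.224 0.004]
 [0.717 0.264 0.004]
 [0.716 0.16  0.004]]
[[ 0.975  0.222 -0.001]
 [ 0.222 -0.975  0.002]
 [-0.    -0.002 -1.   ]]
```

Call:
carry_out:
  plan:
    - {"rot": [0, 0, 0], "xyz": [0.02, -0.012, -0.02], "grip": 0}
    - {"rot": [0, 0, 0], "xyz": [0.055, -0.034, -0.04], "grip": 0}
    - {"rot": [0, 0, 0], "xyz": [0.09, -0.055, -0.06], "grip": 0}
    - {"rot": [0, 0, 0], "xyz": [0.125, -0.077, -0.06], "grip": 0}
    - {"rot": [0, 0, 0], "xyz": [0.16, -0.098, -0.06], "grip": 0}
    - {"rot": [0, 0, 0], "xyz": [0.195, -0.12, -0.06], "grip": 0}
    - {"rot": [0, 0, 0], "xyz": [0.23, -0.141, -0.06], "grip": 0}
    - {"rot": [0, 0, 0], "xyz": [0.265, -0.163, -0.06], "grip": 0}

```text
clock: 0.77
tool_pos: [0.3586, -0.3933, 0.2986]
eef_rot: [0.994, 0.112, -0.0, -0.0]
contact_force: [1.1, -1.3, -0.5]
opening: 0.999
finger_force: 0.0
```

Call:
carry_out:
  plan:
    - {"rot": [0, 0, 0.02], "xyz": [0.034, -0.021, 0], "grip": 0}
    - {"rot": [0, 0, 0.05], "xyz": [0.068, -0.042, 0], "grip": 0}
    - {"rot": [0, 0, 0.08], "xyz": [0.102, -0.063, 0], "grip": 0}
    - {"rot": [0, 0, 0.11], "xyz": [0.136, -0.084, 0], "grip": 0}
    - {"rot": [0, 0, 0.13], "xyz": [0.17, -0.105, 0], "grip": 0}
    - {"rot": [0, 0, 0.14], "xyz": [0.2, -0.126, 0], "grip": 0}
    - {"rot": [0, 0, 0.14], "xyz": [0.225, -0.14, 0], "grip": 0}
    - {"rot": [0, 0, 0.14], "xyz": [0.231, -0.143, 0], "grip": 0}

```text
clock: 1.43
tool_pos: [0.555, -0.1978, 0.2983]
eef_rot: [0.999, 0.046, 0.001, -0.002]
contact_force: [0.5, 0.4, -0.1]
opening: 1.002
finger_force: 0.0
```

```bash
python3 - <<'E'
from h import *
im,c,st=snap('wrist','w1.png'); print(st['tool_pos'],R.from_quat(st['eef_rot']).as_matrix().round(3))
E
```

```text
[ 0.55502448 -0.19779654  0.29830613] [[ 0.996  0.092  0.002]
 [ 0.092 -0.996  0.004]
 [ 0.003 -0.004 -1.   ]]
```

View pics/w1.png

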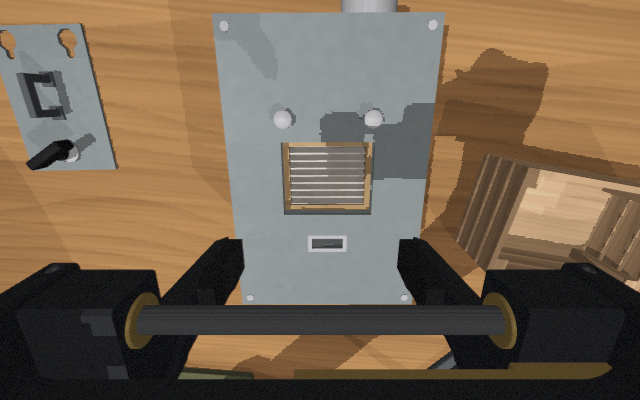

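The wrist view shows the screw heads at (283,119) and (374,118), the slot at (327,243) and the cover at upper left. Next I'll refine those with masks and work out the unit pose.

```bash
cat > unit.py <<'E'
from h import *
np.set_printoptions(precision=4,suppress=True)
im=cv2.imread('pics/w1.png'); g=cv2.cvtColor(im,cv2.COLOR_BGR2GRAY)
A=np.array([[.996,.092,.002],[.092,-.996,.004],[.003,-.004,-1]])
st=dict(tool_pos=np.array([0.55502448,-0.19779654,0.29830613]),eef_rot=R.from_matrix(A).as_quat())
c=cam('wrist',st)
def blob(u,v,w,h,f):
    x0,y0=u-w,v-h; p=g[y0:v+h+1,x0:u+w+1]; n,l,s,ce=cv2.connectedComponentsWithStats(f(p).astype(np.uint8))
    k=1+np.argmax(s[1:,4]); return ce[k]+[x0,y0],s[k]
for (u,v) in [(283,119),(374,118)]:
    b,s=blob(u,v,16,14,lambda p:p>190); print(b,s,ray(c,b,.171))
b,s=blob(327,243,26,14,lambda p:p>185); print('slotborder',b,s,ray(c,b,.16))
for q in [(224,27),(433,25),(250,298),(404,298)]:
    b,s=blob(*q,7,7,lambda p:p>175); print(b,s,ray(c,b,.161))
E
python3 unit.py
```

```text
[280.5213 120.9787] [ 8 12 13  9 94] [[ 0.6153 -0.1565  0.171 ]]
[371.134  120.6392] [ 7 13 14  9 97] [[ 0.6233 -0.2393  0.171 ]]
slotborder [326.1401 243.9611] [  7   7  39  16 257] [[ 0.4881 -0.2113  0.16  ]]
[223.5821  25.5821] [ 3  1  8 10 67] [[ 0.6901 -0.1022  0.161 ]]
[432.5     24.5882] [ 3  2  8 10 68] [[ 0.7072 -0.2819  0.161 ]]
[249.7143 297.4643] [ 4  4  7  6 28] [[ 0.4107 -0.1289  0.161 ]]
[403.8667 297.4667] [ 4  4  7  6 30] [[ 0.4278 -0.3085  0.161 ]]
```

Call:
carry_out:
  plan:
    - {"rot": [0, 0, 0], "xyz": [0.005, -0.025, 0], "grip": 0}
    - {"rot": [0, 0, 0], "xyz": [0.013, -0.063, 0], "grip": 0}
    - {"rot": [0, 0, 0], "xyz": [0.021, -0.102, 0], "grip": 0}
    - {"rot": [0, 0, 0], "xyz": [0.029, -0.142, 0], "grip": 0}
    - {"rot": [0, 0, 0], "xyz": [0.037, -0.182, 0], "grip": 0}
    - {"rot": [0, 0, 0], "xyz": [0.045, -0.222, 0], "grip": 0}
    - {"rot": [0, 0, 0], "xyz": [0.053, -0.262, 0], "grip": 0}
    - {"rot": [0, 0, 0], "xyz": [0.061, -0.3, 0], "grip": 0}

```text
clock: 2.15
tool_pos: [0.5862, 0.0996, 0.2985]
eef_rot: [0.999, 0.041, -0.001, 0.001]
contact_force: [0.9, -0.1, 0.9]
opening: 1.001
finger_force: 0.0
```

Call:
carry_out:
  plan:
    - {"rot": [0, 0, 0], "xyz": [0.006, -0.03, 0.02], "grip": 0}
    - {"rot": [0, 0, 0], "xyz": [0.012, -0.06, 0.04], "grip": 0}
    - {"rot": [0, 0, 0], "xyz": [0.018, -0.08, 0.055], "grip": 0}
    - {"rot": [0, 0, 0], "xyz": [0.019, -0.082, 0.06], "grip": 0}
    - {"rot": [0, 0, 0], "xyz": [0.019, -0.082, 0.06], "grip": 0}

```text
clock: 2.57
tool_pos: [0.5978, 0.1821, 0.2368]
eef_rot: [0.999, 0.042, -0.002, 0.001]
contact_force: [0.6, -0.6, 0.6]
opening: 1.001
finger_force: 0.0
```

```bash
python3 - <<'E'
from h import *
import pickle
im,c,st=snap('wrist','w2.png'); pickle.dump(st,open('w2.p','wb')); print(st['tool_pos'],R.from_quat(st['eef_rot']).as_matrix().round(3))
E
```

```text
[0.59782469 0.18214993 0.23681836] [[ 0.996  0.084 -0.004]
 [ 0.084 -0.996 -0.002]
 [-0.004  0.002 -1.   ]]
```

View pics/w2.png

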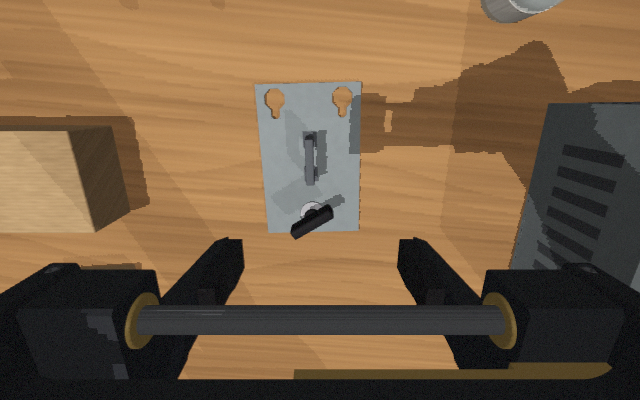

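The cover lies with corners at about (255,84), (361,82), (359,230) and (268,233), the handle bar at (310,158), and the knob wing running from (293,236) to (331,210). Masks next.

```bash
cat > cov.py <<'E'
from h import *
import pickle
np.set_printoptions(precision=4,suppress=True)
im=cv2.imread('pics/w2.png'); st=pickle.load(open('w2.p','rb')); c=cam('wrist',st)
hsv=cv2.cvtColor(im,cv2.COLOR_BGR2HSV); roi=np.zeros(im.shape[:2],np.uint8); roi[70:245,245:375]=1
plate=((hsv[...,1]<90)&(roi>0)).astype(np.uint8)
n,l,s,ce=cv2.connectedComponentsWithStats(plate); k=1+np.argmax(s[1:,4]); m=(l==k).astype(np.uint8)
print('plate',s[k])
# long edges: first/last plate column per row; far edge: first row per column
rows=np.arange(95,222); L=np.array([[np.where(m[y])[0][0]-.5,y] for y in rows]); Rr=np.array([[np.where(m[y])[0][-1]+.5,y] for y in rows])
cols=np.arange(265,352); T=np.array([[x,np.where(m[:,x])[0][0]-.5] for x in cols])
def line(px,z):
    w=ray(c,px,z)[:,:2].astype(np.float32); v=cv2.fitLine(w,cv2.DIST_HUBER,0,.01,.01).ravel(); return v
l1,l2,t=line(L,.003),line(Rr,.003),line(T,.003)
for q in(l1,l2,t): print('edge',q,np.degrees(np.arctan2(q[1],q[0])))
hole=((m==0)&(roi>0)).astype(np.uint8)
n,l,s,ce=cv2.connectedComponentsWithStats(hole)
for i in range(1,n):
    if 60<s[i,4]<2000:
        print('hole',s[i],ce[i],ray(c,ce[i],.004))
        mm=(l==i).astype(np.uint8); d=cv2.distanceTransform(mm,cv2.DIST_L2,5); j=np.argwhere(d>d.max()-.7).mean(0)[::-1]; print('  entry',j,d.max(),ray(c,j,.002))
dark=((hsv[...,2]<45)&(roi>0)).astype(np.uint8)
n,l,s,ce=cv2.connectedComponentsWithStats(dark)
for i in range(1,n):
    if s[i,4]>80:
        p=np.argwhere(l==i)[:,::-1]; v=cv2.fitLine(p.astype(np.float32),cv2.DIST_L2,0,.01,.01).ravel()
        a=ray(c,[ce[i],ce[i]+20*v[:2]],.045); print('dark',s[i],ce[i],a,np.degrees(np.arctan2(*(a[1]-a[0])[1::-1])))
E
python3 cov.py
```

```text
plate [  254    81   107   158 13977]
edge [0.9939 0.1103 0.597  0.2595] 6.334372
edge [0.994  0.1091 0.608  0.1288] 6.265701
edge [ 0.1096 -0.994   0.6974  0.2061] -83.71054
hole [332  87  20  30 408] [341.6029  99.2623] [[0.6815 0.1608 0.004 ]]
  entry [341.5  97. ] 9.799999 [[0.6842 0.161  0.002 ]]
hole [265  89  20  30 401] [274.3167 101.2718] [[0.6721 0.2439 0.004 ]]
  entry [274.  99.] 9.799999 [[0.6747 0.2447 0.002 ]]
dark [291 204  42  35 652] [311.8129 220.1748] [[0.5335 0.1857 0.045 ]
 [0.5497 0.1656 0.045 ]] -51.07415235883022
```

Call:
carry_out:
  plan:
    - {"rot": [0, 0, -0.026], "xyz": [0.01, -0.012, 0.03], "grip": 0}
    - {"rot": [0, 0, -0.026], "xyz": [0.01, -0.012, 0.07], "grip": 0}
    - {"rot": [0, 0, -0.026], "xyz": [0.01, -0.012, 0.11], "grip": 0}
    - {"rot": [0, 0, -0.026], "xyz": [0.01, -0.012, 0.145], "grip": 0}
    - {"rot": [0, 0, -0.026], "xyz": [0.01, -0.012, 0.175], "grip": 0}
    - {"rot": [0, 0, -0.026], "xyz": [0.01, -0.012, 0.2], "grip": 0}
    - {"rot": [0, 0, -0.026], "xyz": [0.01, -0.012, 0.215], "grip": 0}
    - {"rot": [0, 0, -0.026], "xyz": [0.01, -0.012, 0.219], "grip": 0}

```text
clock: 3.28
tool_pos: [0.6074, 0.1925, 0.0181]
eef_rot: [0.999, 0.053, -0.001, 0.001]
contact_force: [-0.2, 0.9, 0.5]
opening: 0.997
finger_force: 0.0
```

Call:
carry_out:
  plan:
    - {"rot": [0, 0, 0], "xyz": [0, 0, 0], "grip": 120}
    - {"rot": [0, 0, 0], "xyz": [0, 0, 0], "grip": 180}
    - {"rot": [0, 0, 0], "xyz": [0, 0, 0], "grip": 255}
    - {"rot": [0, 0, 0], "xyz": [0, 0, 0], "grip": 255}
    - {"rot": [0, 0, 0], "xyz": [0, 0, 0], "grip": 255}
    - {"rot": [0, 0, 0], "xyz": [0, 0, 0], "grip": 255}
    - {"rot": [0, 0, 0], "xyz": [0, 0, 0], "grip": 255}
    - {"rot": [0, 0, 0], "xyz": [0, 0, 0], "grip": 255}
  squeeze: 45

```text
clock: 3.95
tool_pos: [0.6079, 0.196, 0.0199]
eef_rot: [0.998, 0.055, 0.0, 0.0]
contact_force: [-0.6, 1.0, 0.1]
opening: 0.419
finger_force: 0.0
```

Call:
carry_out:
  plan:
    - {"rot": [0, 0, 0], "xyz": [0, 0, 0], "grip": 255}
    - {"rot": [0, 0, 0], "xyz": [0, 0, 0], "grip": 255}
    - {"rot": [0, 0, 0], "xyz": [0, 0, 0], "grip": 255}
    - {"rot": [0, 0, 0], "xyz": [0, 0, 0], "grip": 255}
    - {"rot": [0, 0, 0], "xyz": [0, 0, 0], "grip": 255}
    - {"rot": [0, 0, 0], "xyz": [0, 0, 0], "grip": 255}
  squeeze: 45

```text
clock: 4.45
tool_pos: [0.6078, 0.1959, 0.0196]
eef_rot: [0.998, 0.055, -0.0, 0.0]
contact_force: [0.3, -0.0, 0.6]
opening: 0.105
finger_force: 45.0
```

Call:
carry_out:
  plan:
    - {"rot": [0, 0, 0], "xyz": [0, 0, -0.01], "grip": 255}
    - {"rot": [0, 0, 0], "xyz": [0, 0, -0.03], "grip": 255}
    - {"rot": [0, 0, 0], "xyz": [0, 0, -0.06], "grip": 255}
    - {"rot": [0, 0, 0], "xyz": [0, 0, -0.095], "grip": 255}
    - {"rot": [0, 0, 0], "xyz": [0, 0, -0.13], "grip": 255}
    - {"rot": [0, 0, 0], "xyz": [0, 0, -0.165], "grip": 255}
    - {"rot": [0, 0, 0], "xyz": [0, 0, -0.2], "grip": 255}
    - {"rot": [0, 0, 0], "xyz": [0, 0, -0.225], "grip": 255}

```text
clock: 5.12
tool_pos: [0.6081, 0.1958, 0.2482]
eef_rot: [0.998, 0.055, 0.001, -0.0]
contact_force: [0.2, -0.3, -3.8]
opening: 0.101
finger_force: 45.0
```

Call:
carry_out:
  plan:
    - {"rot": [0, 0, 0], "xyz": [-0.003, 0.012, 0], "grip": 255}
    - {"rot": [0, 0, 0], "xyz": [-0.01, 0.038, 0], "grip": 255}
    - {"rot": [0, 0, 0.004], "xyz": [-0.018, 0.07, 0], "grip": 255}
    - {"rot": [0, 0, 0.008], "xyz": [-0.027, 0.105, 0], "grip": 255}
    - {"rot": [0, 0, 0.01], "xyz": [-0.036, 0.14, 0], "grip": 255}
    - {"rot": [0, 0, 0.015], "xyz": [-0.046, 0.175, 0], "grip": 255}
    - {"rot": [0, 0, 0.015], "xyz": [-0.055, 0.21, 0], "grip": 255}
    - {"rot": [0, 0, 0.015], "xyz": [-0.064, 0.245, 0], "grip": 255}

```text
clock: 5.78
tool_pos: [0.5686, -0.0573, 0.2432]
eef_rot: [0.999, 0.047, -0.002, 0.0]
contact_force: [0.4, -0.5, -4.4]
opening: 0.102
finger_force: 45.0
```

Call:
carry_out:
  plan:
    - {"rot": [0, 0, 0], "xyz": [-0.009, 0.035, 0], "grip": 255}
    - {"rot": [0, 0, 0], "xyz": [-0.018, 0.07, 0], "grip": 255}
    - {"rot": [0, 0, 0], "xyz": [-0.027, 0.105, 0], "grip": 255}
    - {"rot": [0, 0, 0], "xyz": [-0.034, 0.13, 0], "grip": 255}
    - {"rot": [0, 0, 0], "xyz": [-0.037, 0.144, 0], "grip": 255}
    - {"rot": [0, 0, 0], "xyz": [-0.039, 0.149, 0], "grip": 255}
    - {"rot": [0, 0, 0], "xyz": [-0.039, 0.149, 0], "grip": 255}

```text
clock: 6.37
tool_pos: [0.5453, -0.2073, 0.2438]
eef_rot: [0.999, 0.046, -0.001, -0.0]
contact_force: [0.2, -0.1, -3.6]
opening: 0.105
finger_force: 45.0
```

```bash
python3 - <<'E'
from h import *
import pickle
im,c,st=snap('wrist','w3.png'); pickle.dump(st,open('w3.p','wb')); print(st['tool_pos'],R.from_quat(st['eef_rot']).as_matrix().round(4),st['contact_force'],st['q'])
E
```

```text
[ 0.5452532  -0.20725174  0.24384597] [[ 9.957e-01  9.290e-02 -1.900e-03]
 [ 9.290e-02 -9.957e-01  6.000e-04]
 [-1.800e-03 -8.000e-04 -1.000e+00]] [ 0.21774994 -0.07724958 -3.60792669] [ 0.3965542   0.62772764 -0.19109625  1.68762917  0.14987137  0.84253649
 -1.33693217]
```

View pics/w3.png

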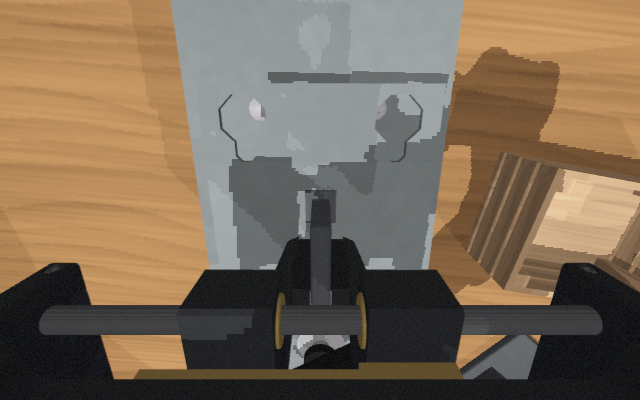

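The held cover blends into the unit. Its far edge is the dark line near row 80, and the keyhole outlines have extremes at about u=220 and u=421. I'll measure both in tool coordinates.

```bash
cat > held.py <<'E'
from h import *
import pickle
np.set_printoptions(precision=4,suppress=True,linewidth=150)
im=cv2.imread('pics/w3.png'); c=cam('wrist',dict(tool_pos=np.zeros(3),eef_rot=[0,0,0,1]))
g=cv2.cvtColor(im,cv2.COLOR_BGR2GRAY).astype(int)
print(g[66:90,[275,300,340,380,400,440]].T)
for v in (100,106,112,118,124,130,155): print(v,'L',g[v,212:250],'R',g[v,392:430])
cv2.imwrite('pics/w3c.png',cv2.resize(im[60:260,190:460],None,fx=2.9,fy=2.9,interpolation=cv2.INTER_NEAREST))
def tl(uv,z=.0156): return ray(c,uv,z)   # tool coords, z down the fingers
print(tl([(219.5,115),(421.5,115),(320.5,83),(320.5,77),(320.5,94),(320.5,160)]))
E
python3 held.py
```

```text
[[156 155 153 154 154 155 101  92  96  94  94  94  94  94  94  93  92 140 151 155 155 153 155 153]
 [154 152 153 153 153 152 153  99  95  94  97  96  93  94  93 152 152 153 152 154 153 154 152 152]
 [150 152 152 153 151 154 151 152 101  98  94  96  95  95  97  95  93 138 152 153 155 155 152 151]
 [161 161 160 160 160 160 111 106 109 107 109 106 110 109 109 109 110 131 152 153 153 153 164 163]
 [165 164 163 164 163 162 112 109 112 109 110 111 110 110 109 112 111 134 161 162 160 159 163 160]
 [163 161 160 162 163 164 161 110 108 108 107 110 108 109 108 110 109 138 163 163 164 162 163 164]]
100 L [158 158 154 156 157 156 156 156 158 157 155 155 151 106  65 103 159 157 159 159 158 158 158 159 159 157 158 158 158 157 160 157 159 157 158 158 156
 158] R [107 109 110 106 108 108 121 164 162 163 164 161 162 162 163 163 162 164 161 161 157 123  88 120 164 162 164 164 164 164 163 162 164 163 162 161 164
 163]
106 L [154 155 154 154 155 153 157 150 107  66 104 158 160 160 160 161 160 158 160 160 163 162 162 159 160 161 160 159 158 157 158 158 156 158 158 157 163
 188] R [107 107 108 112 107 120
[... 1183 characters left out ...]
 159 158 160 160 159 159 159 159 157 160 159 160 160 159
 159] R [111 107 106 104 106 109 107 105 109 111 110 108 112 112 110 109 111 106 109 112 113 109 110 107  95  82  90 131 162 162 163 164 162 163 163 163 163
 164]
155 L [157 157 155 158 154 157 158 155 156 156 156 157 158 157 159 156 157 158 158 157 158 156 157 148  57  76 128 158 156 157 158 157 156 157 157 157 157
 156] R [111 110 109 110 111 111 111 111 110 109 105  86  60  79 108 110 111 110 108 109 111 109 108 111 111 108 107 109 112 108 106 111 109 110 106 109 108
 109]
[[ 0.0744 -0.0529  0.0156]
 [ 0.0743  0.0562  0.0156]
 [ 0.0904  0.0016  0.0156]
 [ 0.0934  0.0016  0.0156]
 [ 0.085   0.0016  0.0156]
 [ 0.0497  0.0016  0.0156]]
```

View pics/w3c.png

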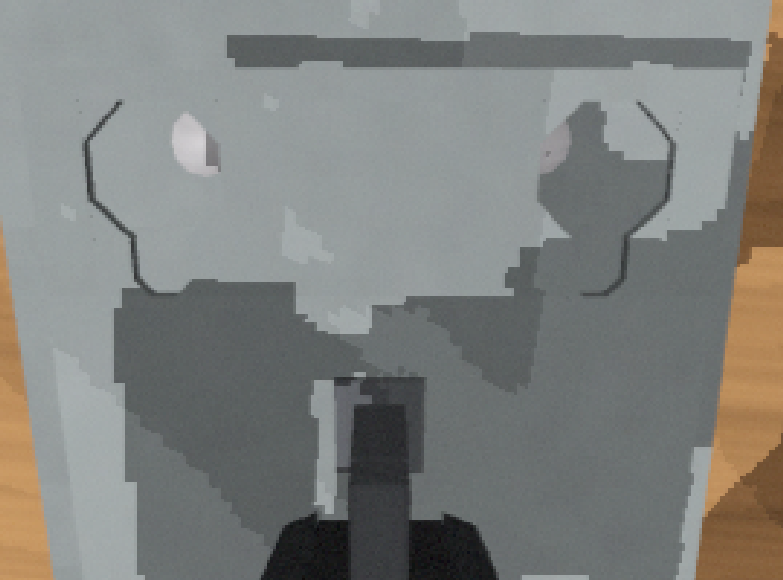

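Call:
carry_out:
  plan:
    - {"rot": [0, 0, 0], "xyz": [0, 0, 0.02], "grip": 255}
    - {"rot": [0, 0, 0], "xyz": [0, 0, 0.03], "grip": 255}
    - {"rot": [0, 0, 0], "xyz": [0, 0, 0.03], "grip": 255}
    - {"rot": [0, 0, 0], "xyz": [0, 0, 0.03], "grip": 255}

```text
clock: 6.75
tool_pos: [0.5462, -0.2046, 0.2141]
eef_rot: [0.999, 0.049, -0.001, -0.001]
contact_force: [0.5, -0.2, -4.1]
opening: 0.104
finger_force: 45.0
```

```bash
python3 - <<'E'
from h import *
for i in range(3):
    st=r.get_state(); print(st['clock'],st['tool_pos'].round(4),R.from_quat(st['eef_rot']).as_matrix()[:,0].round(4)); r.snapshot('side')
E
```

```text
6.75 [ 0.5462 -0.2046  0.2141] [ 0.9952  0.0975 -0.0017]
6.8 [ 0.5468 -0.2053  0.2148] [ 0.9953  0.0967 -0.    ]
6.85 [ 0.547  -0.2058  0.2152] [9.954e-01 9.610e-02 9.000e-04]
```

Call:
carry_out:
  plan:
    - {"rot": [0, 0, 0], "xyz": [0.001, -0.001, 0.006], "grip": 255}
    - {"rot": [0, 0, 0], "xyz": [0.001, -0.001, 0.013], "grip": 255}
    - {"rot": [0, 0, 0], "xyz": [0.001, -0.001, 0.02], "grip": 255}
    - {"rot": [0, 0, 0], "xyz": [0.001, -0.001, 0.026], "grip": 255}
    - {"rot": [0, 0, 0], "xyz": [0.001, -0.001, 0.031], "grip": 255}
    - {"rot": [0, 0, 0], "xyz": [0.001, -0.001, 0.031], "grip": 255}

```text
clock: 7.4
tool_pos: [0.5463, -0.2054, 0.1822]
eef_rot: [0.999, 0.047, -0.001, -0.0]
contact_force: [-0.9, 0.0, -4.5]
opening: 0.104
finger_force: 45.0
```

Call:
carry_out:
  plan:
    - {"rot": [0, 0, 0], "xyz": [0, 0, 0.002], "grip": 255}
    - {"rot": [0, 0, 0], "xyz": [0, 0, 0.004], "grip": 255}
    - {"rot": [0, 0, 0], "xyz": [0, 0, 0.005], "grip": 255}
    - {"rot": [0, 0, 0], "xyz": [0, 0, 0.005], "grip": 255}

```text
clock: 7.73
tool_pos: [0.5477, -0.2057, 0.1796]
eef_rot: [0.999, 0.047, 0.001, 0.0]
contact_force: [-1.2, -0.1, 2.1]
opening: 0.104
finger_force: 45.0
```

```bash
python3 - <<'E'
from h import *
im,c,st=snap('wrist','w4.png')
for i in range(2):
    st=r.get_state(); print(st['clock'],st['tool_pos'].round(4),R.from_quat(st['eef_rot']).as_matrix().round(4)[:,[0,2]],st['contact_force'],st['moment']); r.snapshot('side')
E
```

```text
7.7833 [ 0.5477 -0.2057  0.1796] [[ 9.955e-01  1.300e-03]
 [ 9.460e-02 -6.000e-04]
 [ 1.300e-03 -1.000e+00]] [-0.73870466  0.21454723  2.90471926] [0.12556408 0.25964701 0.00892943]
7.8333 [ 0.5477 -0.2057  0.1796] [[ 9.955e-01  1.300e-03]
 [ 9.460e-02 -5.000e-04]
 [ 1.300e-03 -1.000e+00]] [-1.48321538  0.85256336  4.63240745] [ 0.11739799  0.32070683 -0.01675121]
```

View pics/w4.png

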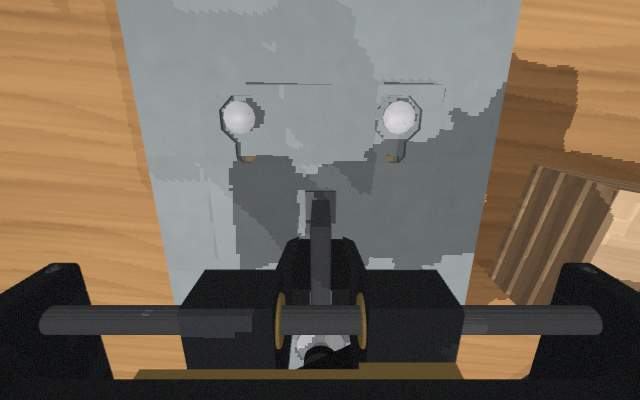

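The heads are up through both entry holes, at (238,117) and (399,117). The cover sits about 1 mm off laterally, so I'll slide towards +x with a -1 mm correction in y.

Call:
carry_out:
  plan:
    - {"rot": [0, 0, 0], "xyz": [0.002, -0.001, 0], "grip": 255}
    - {"rot": [0, 0, 0], "xyz": [0.005, -0.001, 0], "grip": 255}
    - {"rot": [0, 0, 0], "xyz": [0.008, -0.001, 0], "grip": 255}
    - {"rot": [0, 0, 0], "xyz": [0.011, -0.001, 0], "grip": 255}
    - {"rot": [0, 0, 0], "xyz": [0.014, -0.001, 0], "grip": 255}
    - {"rot": [0, 0, 0], "xyz": [0.017, -0.001, 0], "grip": 255}
    - {"rot": [0, 0, 0], "xyz": [0.019, -0.001, 0], "grip": 255}
    - {"rot": [0, 0, 0], "xyz": [0.019, -0.001, 0], "grip": 255}

```text
clock: 8.55
tool_pos: [0.564, -0.2042, 0.1795]
eef_rot: [0.999, 0.047, -0.002, 0.001]
contact_force: [-6.8, -0.6, 10.3]
opening: 0.105
finger_force: 45.0
```

```bash
python3 - <<'E'
from h import *
for i in range(2):
    st=r.get_state(); print(st['clock'],st['tool_pos'].round(4),R.from_quat(st['eef_rot']).as_matrix().round(4)[:,[0,2]],st['contact_force'],st['moment']); r.snapshot('side')
E
```

```text
8.55 [ 0.564  -0.2042  0.1795] [[ 0.9956 -0.004 ]
 [ 0.0933 -0.0018]
 [-0.0041 -1.    ]] [-6.81657565 -0.60527842 10.30747342] [-0.13340747  1.33705895  0.03625587]
8.6 [ 0.564  -0.2041  0.1796] [[ 0.9956 -0.0037]
 [ 0.0933 -0.0018]
 [-0.0039 -1.    ]] [-7.23493048 -0.71194452  9.49607909] [-0.12866322  1.32924734 -0.01774457]
```

Call:
carry_out:
  plan:
    - {"rot": [0, 0, 0], "xyz": [0.002, 0, -0.0005], "grip": 255}
    - {"rot": [0, 0, 0], "xyz": [0.004, 0, -0.0005], "grip": 255}
    - {"rot": [0, 0, 0], "xyz": [0.006, 0, -0.0005], "grip": 255}
    - {"rot": [0, 0, 0], "xyz": [0.006, 0, -0.0005], "grip": 255}

```text
clock: 8.98
tool_pos: [0.5692, -0.2033, 0.1796]
eef_rot: [0.999, 0.047, -0.003, 0.0]
contact_force: [-9.0, -0.6, 9.9]
opening: 0.1
finger_force: 45.0
```

```bash
python3 - <<'E'
from h import *
snap('wrist','w5.png')
st=r.get_state(); print(st['clock'],st['tool_pos'].round(4),R.from_quat(st['eef_rot']).as_matrix().round(4)[:,[0,2]],st['contact_force'],st['moment'])
E
```

```text
9.0333 [ 0.5692 -0.2033  0.1795] [[ 0.9956 -0.0058]
 [ 0.0934 -0.0013]
 [-0.0059 -1.    ]] [-8.39667302 -1.37359878  9.85144194] [-0.14841845  1.66718358  0.01559985]
```

View pics/w5.png

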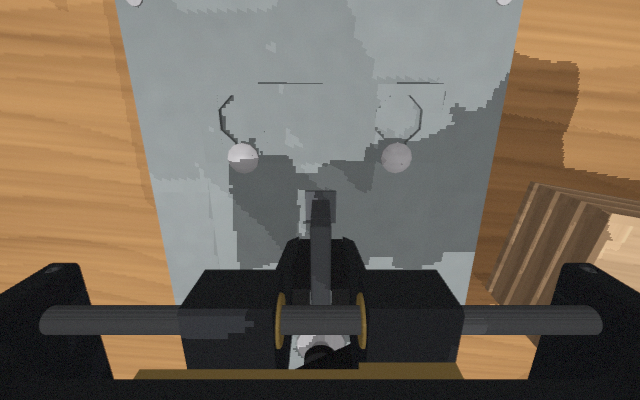

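Call:
carry_out:
  plan:
    - {"rot": [0, 0, 0], "xyz": [0.002, 0, 0], "grip": 255}
    - {"rot": [0, 0, 0], "xyz": [0.003, 0, 0], "grip": 255}
    - {"rot": [0, 0, 0], "xyz": [0.003, 0, 0], "grip": 255}

```text
clock: 9.28
tool_pos: [0.5692, -0.2033, 0.1795]
eef_rot: [0.999, 0.046, -0.006, 0.0]
contact_force: [-14.7, -0.3, 15.1]
opening: 0.106
finger_force: 45.0
```

```bash
python3 - <<'E'
from h import *
st=r.get_state(); print(st['clock'],st['tool_pos'].round(4),st['contact_force'],st['q'])
c=cam('wrist',dict(tool_pos=np.zeros(3),eef_rot=[0,0,0,1]))
print(ray(c,[(238.5,117),(399,117),(243,157),(397,157)],.0096))
E
```

```text
9.2833 [ 0.5692 -0.2033  0.1795] [-14.67785529  -0.27832962  15.14389689] [ 0.36006796  0.7387184  -0.16906084  1.67800399  0.17276976  0.75078634
 -1.37160014]
[[ 0.073647   -0.04110995  0.0096    ]
 [ 0.07361892  0.04252891  0.0096    ]
 [ 0.05262133 -0.04056273  0.0096    ]
 [ 0.05259545  0.04325396  0.0096    ]]
```

The cover is home: it is against the stop and the screws are at cover x≈0.062. I'll relax the push, release and rise.

Call:
carry_out:
  plan:
    - {"rot": [0, 0, 0], "xyz": [-0.003, 0, 0], "grip": 255}
    - {"rot": [0, 0, 0], "xyz": [-0.005, 0, -0.0005], "grip": 255}
    - {"rot": [0, 0, 0], "xyz": [-0.005, 0, -0.0005], "grip": 130}
    - {"rot": [0, 0, 0], "xyz": [-0.005, 0, -0.0005], "grip": 100}
    - {"rot": [0, 0, 0], "xyz": [-0.005, 0, -0.0005], "grip": 60}
    - {"rot": [0, 0, 0], "xyz": [-0.005, 0, -0.0005], "grip": 60}
    - {"rot": [0, 0, 0], "xyz": [-0.005, 0, -0.0005], "grip": 60}
    - {"rot": [0, 0, 0], "xyz": [-0.005, 0, -0.0005], "grip": 60}

```text
clock: 9.95
tool_pos: [0.5704, -0.2022, 0.1797]
eef_rot: [0.999, 0.048, 0.0, -0.0]
contact_force: [0.6, 0.4, -0.2]
opening: 0.531
finger_force: 0.0
```

Call:
carry_out:
  plan:
    - {"rot": [0, 0, 0], "xyz": [-0.005, 0, -0.02], "grip": 60}
    - {"rot": [0, 0, 0], "xyz": [-0.005, 0, -0.06], "grip": 60}
    - {"rot": [0, 0, 0], "xyz": [-0.005, 0, -0.09], "grip": 60}
    - {"rot": [0, 0, 0], "xyz": [-0.005, 0, -0.11], "grip": 60}
    - {"rot": [0, 0, 0], "xyz": [-0.005, 0, -0.12], "grip": 60}
    - {"rot": [0, 0, 0], "xyz": [-0.005, 0, -0.12], "grip": 60}
    - {"rot": [0, 0, 0], "xyz": [-0.005, 0, -0.12], "grip": 60}

```text
clock: 10.53
tool_pos: [0.5647, -0.2028, 0.2991]
eef_rot: [0.999, 0.047, -0.0, -0.0]
contact_force: [0.1, 0.8, -0.4]
opening: 0.763
finger_force: 0.0
```

```bash
python3 - <<'E'
from h import *
import pickle
im,c,st=snap('wrist','w6.png'); pickle.dump(st,open('w6.p','wb')); print(st['clock'],st['tool_pos'].round(4),R.from_quat(st['eef_rot']).as_matrix().round(4),st['opening'],st['q'])
E
```

```text
10.5333 [ 0.5647 -0.2028  0.2991] [[ 9.955e-01  9.470e-02 -7.000e-04]
 [ 9.470e-02 -9.955e-01  1.000e-04]
 [-7.000e-04 -2.000e-04 -1.000e+00]] 0.7633495980950481 [ 0.38121854  0.59036538 -0.19697901  1.56614743  0.13001636  0.99868019
 -1.32977264]
```

View pics/w6.png

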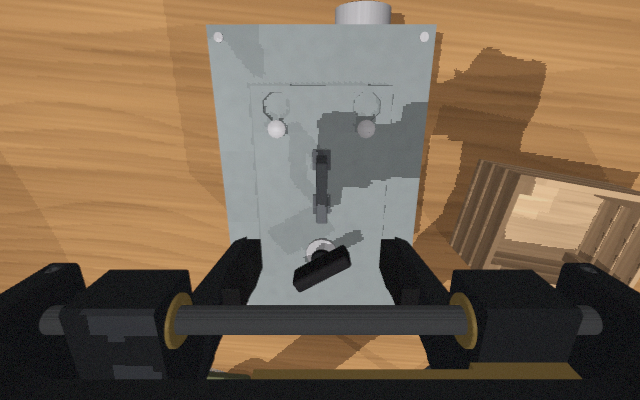

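The cover is home with both heads in the narrow slots, and the knob wing runs from (294,282) to (350,255). I'll get its angle.

```bash
python3 - <<'E'
from h import *
import pickle
np.set_printoptions(precision=4,suppress=True)
im=cv2.imread('pics/w6.png'); c=cam('wrist',pickle.load(open('w6.p','rb')))
g=cv2.cvtColor(im,cv2.COLOR_BGR2GRAY); roi=np.zeros_like(g); roi[238:300,286:360]=1
m=((g<70)&(roi>0)).astype(np.uint8); n,l,s,ce=cv2.connectedComponentsWithStats(m); k=1+np.argmax(s[1:,4]); m=(l==k)
print(s[k])
lo=np.array([[x,np.where(m[:,x])[0][-1]+.5] for x in range(301,346)])
w=ray(c,lo,.209)[:,:2]; v=cv2.fitLine(w.astype(np.float32),cv2.DIST_HUBER,0,.001,.001).ravel()
print('angle',np.degrees(np.arctan2(v[1],v[0])),v)
x0,x1=s[k][0],s[k][0]+s[k][2]
print('line at predicted knob', v[2:]+v[:2]*np.dot(np.array([.4901,-.2108])-v[2:],v[:2]))
print(ray(c,[(320.5,250)],.168), ray(c,lo[[0,-1]],.209))
E
```

```text
[ 293  245   58   47 1462]
angle -53.406822 [ 0.5961 -0.8029  0.4862 -0.217 ]
line at predicted knob [ 0.4846 -0.2149]
[[ 0.4933 -0.2112  0.168 ]] [[ 0.4691 -0.1945  0.209 ]
 [ 0.4987 -0.2338  0.209 ]]
```

Call:
carry_out:
  plan:
    - {"rot": [0, 0, -0.06], "xyz": [-0.01, 0, 0], "grip": 100}
    - {"rot": [0, 0, -0.16], "xyz": [-0.025, 0.001, 0], "grip": 100}
    - {"rot": [0, 0, -0.28], "xyz": [-0.04, 0.001, 0], "grip": 100}
    - {"rot": [0, 0, -0.4], "xyz": [-0.055, 0.001, 0], "grip": 100}
    - {"rot": [0, 0, -0.52], "xyz": [-0.068, 0.001, 0], "grip": 100}
    - {"rot": [0, 0, -0.64], "xyz": [-0.075, 0.001, 0], "grip": 100}
    - {"rot": [0, 0, -0.76], "xyz": [-0.075, 0.001, 0], "grip": 100}
    - {"rot": [0, 0, -0.88], "xyz": [-0.075, 0.001, 0], "grip": 100}

```text
clock: 11.25
tool_pos: [0.4889, -0.2109, 0.2979]
eef_rot: [0.882, 0.471, -0.001, -0.001]
contact_force: [-0.7, -0.3, -0.4]
opening: 0.613
finger_force: 0.0
```

Call:
carry_out:
  plan:
    - {"rot": [0, 0, -0.12], "xyz": [0, 0, 0], "grip": 100}
    - {"rot": [0, 0, -0.24], "xyz": [0, 0, 0], "grip": 100}
    - {"rot": [0, 0, -0.36], "xyz": [0, 0, 0], "grip": 100}
    - {"rot": [0, 0, -0.48], "xyz": [0, 0, 0], "grip": 100}
    - {"rot": [0, 0, -0.6], "xyz": [0, 0, 0], "grip": 100}
    - {"rot": [0, 0, -0.72], "xyz": [0, 0, 0], "grip": 100}
    - {"rot": [0, 0, -0.84], "xyz": [0, 0, 0], "grip": 100}
    - {"rot": [0, 0, -0.96], "xyz": [0, 0, 0], "grip": 100}

```text
clock: 11.92
tool_pos: [0.4894, -0.2107, 0.2977]
eef_rot: [0.565, 0.825, -0.0, -0.002]
contact_force: [0.0, 1.0, -0.4]
opening: 0.608
finger_force: 0.0
```

Call:
carry_out:
  plan:
    - {"rot": [0, 0, -0.12], "xyz": [0, 0, 0], "grip": 100}
    - {"rot": [0, 0, -0.24], "xyz": [0, 0, 0], "grip": 100}
    - {"rot": [0, 0, -0.275], "xyz": [0, 0, 0.03], "grip": 100}
    - {"rot": [0, 0, -0.275], "xyz": [0, 0, 0.05], "grip": 100}
    - {"rot": [0, 0, -0.275], "xyz": [0, 0, 0.05], "grip": 100}
    - {"rot": [0, 0, -0.275], "xyz": [0, 0, 0.05], "grip": 100}

```text
clock: 12.42
tool_pos: [0.4892, -0.2106, 0.248]
eef_rot: [0.449, 0.894, -0.0, -0.002]
contact_force: [0.4, -0.3, 0.8]
opening: 0.61
finger_force: 0.0
```

```bash
python3 - <<'E'
from h import *
r.snapshot('side'); r.snapshot('side')
st=r.get_state();A=R.from_quat(st['eef_rot']).as_matrix(); print(st['clock'],st['tool_pos'].round(4),A.round(4),np.degrees(np.arctan2(A[1,0],A[0,0])),st['opening'],st['q'])
d=np.array([.4901,-.2108,.186])-st['tool_pos']; print('tool delta',A.T@d)
E
```

```text
12.5167 [ 0.4909 -0.2107  0.2501] [[-5.966e-01  8.026e-01  5.000e-04]
 [ 8.026e-01  5.966e-01  5.000e-04]
 [ 1.000e-04  7.000e-04 -1.000e+00]] 126.62558554722004 0.607796633088424 [ 0.77850654  0.64467512 -0.76830151  1.80916182  0.55380071  0.91583919
  0.40003534]
tool delta [ 0.00039653 -0.0007771   0.0640731 ]
```

Call:
carry_out:
  plan:
    - {"rot": [0, 0, 0], "xyz": [0, -0.001, 0.015], "grip": 100}
    - {"rot": [0, 0, 0], "xyz": [0, -0.001, 0.035], "grip": 100}
    - {"rot": [0, 0, 0], "xyz": [0, -0.001, 0.052], "grip": 100}
    - {"rot": [0, 0, 0], "xyz": [0, -0.001, 0.062], "grip": 100}
    - {"rot": [0, 0, 0], "xyz": [0, -0.001, 0.064], "grip": 130}
    - {"rot": [0, 0, 0], "xyz": [0, -0.001, 0.064], "grip": 255}
    - {"rot": [0, 0, 0], "xyz": [0, -0.001, 0.064], "grip": 255}
    - {"rot": [0, 0, 0], "xyz": [0, -0.001, 0.064], "grip": 255}
  squeeze: 30

```text
clock: 13.18
tool_pos: [0.4906, -0.2116, 0.1869]
eef_rot: [0.449, 0.893, 0.0, 0.001]
contact_force: [0.1, -1.2, 0.1]
opening: 0.328
finger_force: 0.0
```

Call:
carry_out:
  plan:
    - {"rot": [0, 0, 0], "xyz": [0, 0, 0], "grip": 255}
    - {"rot": [0, 0, 0], "xyz": [0, 0, 0], "grip": 255}
    - {"rot": [0, 0, 0], "xyz": [0, 0, 0], "grip": 255}
    - {"rot": [0, 0, 0], "xyz": [0, 0, 0], "grip": 255}
    - {"rot": [0, 0, 0], "xyz": [0, 0, 0], "grip": 255}
  squeeze: 30

```text
clock: 13.6
tool_pos: [0.4903, -0.2116, 0.1862]
eef_rot: [0.449, 0.893, 0.0, 0.001]
contact_force: [0.1, 0.4, 2.7]
opening: 0.155
finger_force: 30.0
```

```bash
cat > s.py <<'E'
from h import *
st=r.get_state();A=R.from_quat(st['eef_rot']).as_matrix(); print(st['clock'],st['tool_pos'].round(4),A[:,2].round(4),'yaw',np.degrees(np.arctan2(A[1,0],A[0,0])),st['opening'],st['finger_force'],st['contact_force'],st['moment'],'q7',st['q'][6])
E
python3 s.py
```

```text
13.6 [ 0.4903 -0.2116  0.1862] [ 1.3e-03 -3.0e-04 -1.0e+00] yaw 126.61453352487808 0.15539568379521052 30.000308956950903 [0.11825891 0.43578852 2.69610544] [-0.03844713 -0.27574603  0.06612693] q7 0.31445101779056767
```

Call:
carry_out:
  plan:
    - {"rot": [0, 0, 0.08], "xyz": [0, 0, 0], "grip": 255}
    - {"rot": [0, 0, 0.18], "xyz": [0, 0, 0], "grip": 255}
    - {"rot": [0, 0, 0.28], "xyz": [0, 0, 0], "grip": 255}
    - {"rot": [0, 0, 0.38], "xyz": [0, 0, 0], "grip": 255}
    - {"rot": [0, 0, 0.48], "xyz": [0, 0, 0], "grip": 255}
    - {"rot": [0, 0, 0.544], "xyz": [0, 0, 0], "grip": 255}
    - {"rot": [0, 0, 0.544], "xyz": [0, 0, 0], "grip": 255}
    - {"rot": [0, 0, 0.544], "xyz": [0, 0, 0], "grip": 255}

```text
clock: 14.27
tool_pos: [0.4899, -0.2117, 0.1859]
eef_rot: [0.672, 0.741, -0.0, 0.0]
contact_force: [-0.2, -0.5, 3.5]
opening: 0.157
finger_force: 30.0
```

```bash
python3 s.py
```

```text
14.2667 [ 0.4899 -0.2117  0.1859] [ 4.e-04 -6.e-04 -1.e+00] yaw 95.55058330297578 0.15657296968888282 30.00055675394833 [-0.16825237 -0.50059692  3.5254888 ] [-0.1815886  -0.16807556 -0.05050421] q7 -0.10905889425028022
```

Lined up, with yaw 95.5 against a target of 95.45. Pushing in.

Call:
carry_out:
  plan:
    - {"rot": [0, 0, 0], "xyz": [0, 0, 0.003], "grip": 255}
    - {"rot": [0, 0, 0], "xyz": [0, 0, 0.006], "grip": 255}
    - {"rot": [0, 0, 0], "xyz": [0, 0, 0.009], "grip": 255}
    - {"rot": [0, 0, 0], "xyz": [0, 0, 0.012], "grip": 255}
    - {"rot": [0, 0, 0], "xyz": [0, 0, 0.014], "grip": 255}
    - {"rot": [0, 0, 0], "xyz": [0, 0, 0.014], "grip": 255}
    - {"rot": [0, 0, 0], "xyz": [0, 0, 0.014], "grip": 255}

```text
clock: 14.85
tool_pos: [0.49, -0.2117, 0.1723]
eef_rot: [0.673, 0.74, -0.0, 0.001]
contact_force: [-1.0, -0.5, 10.4]
opening: 0.156
finger_force: 30.0
```

```bash
python3 s.py
```

```text
14.85 [ 0.49   -0.2117  0.1723] [ 8.e-04 -7.e-04 -1.e+00] yaw 95.46883405764748 0.15583979621942956 30.001593721099198 [-0.97412255 -0.51763718 10.43309384] [-0.09306985  0.22788678  0.01666174] q7 -0.12775501209714524
```

Call:
carry_out:
  plan:
    - {"rot": [0, 0, 0.08], "xyz": [0, 0, 0], "grip": 255}
    - {"rot": [0, 0, 0.18], "xyz": [0, 0, 0], "grip": 255}
    - {"rot": [0, 0, 0.28], "xyz": [0, 0, 0], "grip": 255}
    - {"rot": [0, 0, 0.38], "xyz": [0, 0, 0], "grip": 255}
    - {"rot": [0, 0, 0.48], "xyz": [0, 0, 0], "grip": 255}
    - {"rot": [0, 0, 0.58], "xyz": [0, 0, 0], "grip": 255}
    - {"rot": [0, 0, 0.68], "xyz": [0, 0, 0], "grip": 255}
    - {"rot": [0, 0, 0.78], "xyz": [0, 0, 0], "grip": 255}

```text
clock: 15.52
tool_pos: [0.4895, -0.2116, 0.1722]
eef_rot: [0.904, 0.427, -0.0, 0.0]
contact_force: [-2.9, 1.3, 10.8]
opening: 0.155
finger_force: 30.0
```

Call:
carry_out:
  plan:
    - {"rot": [0, 0, 0.1], "xyz": [0, 0, 0], "grip": 255}
    - {"rot": [0, 0, 0.2], "xyz": [0, 0, 0], "grip": 255}
    - {"rot": [0, 0, 0.3], "xyz": [0, 0, 0], "grip": 255}
    - {"rot": [0, 0, 0.4], "xyz": [0, 0, 0], "grip": 255}
    - {"rot": [0, 0, 0.5], "xyz": [0, 0, 0], "grip": 255}
    - {"rot": [0, 0, 0.6], "xyz": [0, 0, 0], "grip": 255}
    - {"rot": [0, 0, 0.7], "xyz": [0, 0, 0], "grip": 255}
    - {"rot": [0, 0, 0.78], "xyz": [0, 0, 0], "grip": 255}

```text
clock: 16.18
tool_pos: [0.4893, -0.2111, 0.1722]
eef_rot: [0.999, 0.051, -0.0, -0.0]
contact_force: [-2.4, 1.3, 12.2]
opening: 0.15
finger_force: 30.0
```

```bash
python3 -c "from plant import r;r.snapshot('side')"; python3 s.py
```

```text
16.2333 [ 0.4893 -0.2111  0.1722] [-8.e-04  1.e-04 -1.e+00] yaw 5.648328235021134 0.154521901354049 30.002662735059857 [-1.75191542  1.86162735 10.65301376] [ 0.42170397  0.503316   -0.01742211] q7 -1.2469137403963328
```

Yaw is 5.6° with no stop torque. I'll let it rise 4 mm, release slowly and retreat.

Call:
carry_out:
  plan:
    - {"rot": [0, 0, 0], "xyz": [0, 0, -0.002], "grip": 255}
    - {"rot": [0, 0, 0], "xyz": [0, 0, -0.004], "grip": 255}
    - {"rot": [0, 0, 0], "xyz": [0, 0, -0.004], "grip": 255}
    - {"rot": [0, 0, 0], "xyz": [0, 0, -0.004], "grip": 120}
    - {"rot": [0, 0, 0], "xyz": [0, 0, -0.004], "grip": 120}
    - {"rot": [0, 0, 0], "xyz": [0, 0, -0.004], "grip": 120}
    - {"rot": [0, 0, 0], "xyz": [0, 0, -0.004], "grip": 120}
    - {"rot": [0, 0, 0], "xyz": [0, 0, -0.004], "grip": 120}

```text
clock: 16.9
tool_pos: [0.4896, -0.2116, 0.1754]
eef_rot: [0.999, 0.053, -0.0, -0.0]
contact_force: [0.4, 0.1, -0.6]
opening: 0.511
finger_force: 0.0
```

Call:
carry_out:
  plan:
    - {"rot": [0, 0, 0], "xyz": [0, 0, -0.015], "grip": 100}
    - {"rot": [0, 0, 0], "xyz": [0, 0, -0.04], "grip": 100}
    - {"rot": [0, 0, 0], "xyz": [0, 0, -0.08], "grip": 100}
    - {"rot": [0, 0, 0], "xyz": [0.03, 0, -0.11], "grip": 100}
    - {"rot": [0, 0, 0], "xyz": [0.06, 0, -0.12], "grip": 100}
    - {"rot": [0, 0, 0], "xyz": [0.07, 0, -0.12], "grip": 100}
    - {"rot": [0, 0, 0], "xyz": [0.07, 0, -0.12], "grip": 100}
    - {"rot": [0, 0, 0], "xyz": [0.07, 0, -0.12], "grip": 100}

```text
clock: 17.57
tool_pos: [0.5586, -0.204, 0.295]
eef_rot: [0.999, 0.053, -0.001, -0.0]
contact_force: [-0.7, 0.4, -0.5]
opening: 0.607
finger_force: 0.0
```

```bash
python3 s.py; python3 -c "
from h import *
snap('wrist','w7.png')"
```

```text
17.5667 [ 0.5586 -0.204   0.295 ] [-1.9e-03  2.0e-04 -1.0e+00] yaw 6.086220465324624 0.6066352348525368 0.0 [-0.72642756  0.36496612 -0.54446718] [ 0.02273986  0.01961495 -0.03288302] q7 -1.2528643056686792
```

View pics/w7.png

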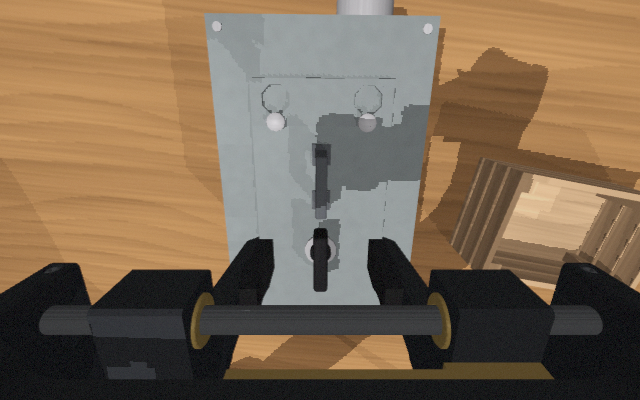

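The wing at (320,258) lies along the unit's x, the knob sits low, and the heads at (276,121) and (367,122) are at the slot ends. Handing in.

```bash
python3 -c "
from plant import r
print(r.finish_job())"
```

```text
the job is handed in; nothing more can be done
None
```

The cover is home under both screw heads and the knob is pushed in and turned a quarter turn clockwise; I handed the job in at about 17.6 s of the 61 s, and the system gave no verdict back.

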